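# Sort the clothes pegs into the laundry turntable and hold its marked jar at the front

## Task

First put each of the two loose clothes pegs flat into the turntable's peg compartment for its kind (the one with the same sort of peg stuck on its rim). Then turn the turntable until the marked jar, the one with the upright round knob on its lid, is centred at the front, in line with the tongue that sticks out from the fixed foot, and finish while still gripping that knob between the fingers, holding the turntable still. Leave the other things on the bench where they are.

Things in the scene. Friction and masses are not known exactly. Their poses are not given: they have to be found in the camera images.
- dolly: one-piece wooden dolly peg with a ball head and two legs with a slot between them, 92 mm long (along its x, head at +x), 18 mm wide (along y), 16 mm high (head 21 mm), 16 g. Loose, lying flat on the bench left or right of the turntable. Origin: centre of its underside, halfway along. Grip it across y near the origin.
- spring: wooden two-limb spring clothes peg with a steel coil, 72 mm long (along its x, jaws at +x), 18 mm wide (along y) from the tail to 10 mm past the origin, then narrowing, 12 mm high, 12 g; it is rigid and does not open. Loose, lying flat on the bench left or right of the turntable. Origin: centre of its underside, halfway along. Grip it across y near the origin.
- tray_centre (a point): on the turntable's axis at tray floor height, 22 mm above the bench; turns with the tray, z up. The tray is a round wooden dish, 310 mm across, rim 4 mm thick and 25 mm above the floor. Dividers (4 mm thick, 25 mm high) run right across along y and from the centre along +x. The half x<0 carries 3 fixed glass jars: the marked one at (-100, 0) mm, two flat-lidded at (-47, +/-100) mm, 67 mm high
- dolly_bin (a point): middle of the floor of the dolly peg compartment (the quarter x>0, y>0), (65, 65) mm from the tray's centre; axes: the tray's. A sample dolly peg stands fixed astride the rim near this compartment's edge at (40, 148) mm from the tray's centre, top 92 mm above the floor
- spring_bin (a point): middle of the floor of the spring peg compartment (the quarter x>0, y<0), (65, -65) mm from the tray's centre; axes: the tray's. A sample spring peg stands fixed upright on the rim near this compartment's edge at (40, -148) mm from the tray's centre, top 86 mm above the floor
- knob (a point): upright round wooden knob on the lid of the marked jar, 24 mm across, 38 mm high; the point is its middle, 116 mm above the bench and 100 mm from the turntable's axis. The lid under it (66 mm across) is 97 mm above the bench. The knob is fixed to jar and tray (it turns only with them). The jar also bears a blank paper label facing outwards
- front (a point): point fixed to the foot where the knob's middle must come: 116 mm above the bench, 100 mm from the turntable's axis, straight above the tongue. The tongue is a 30 mm wide bar that ends, 188 mm from the axis, in a 30 mm high upright stub outside the rim, roughly on the robot's side
- tray (a joint): angle of the tray about its upright axis; 0 or 2 pi: marked jar at the front; grows anticlockwise seen from above. Turns freely either way through the front with a light steady friction of about 0.07 N m (0.7 N at the knob) and stays where it is left
- dipper: bystander: pink plastic water dipper: round cup 120 mm across, 85 mm high, with a straight handle reaching 155 mm from the cup's axis along the body's +x at 78 mm height; origin at the centre of its underside; leave it alone
- glass_jar: bystander: closed glass storage jar with metal cap standing on the bench, 72 mm across, 120 mm high; origin at the centre of its underside; leave it alone
- brush: bystander: green scrub brush, 130 x 50 x 38 mm; origin at the centre of its underside; leave it alone
- tin: bystander: hinged-lid metal tin, closed, 104 x 144 x 67 mm; origin at the centre of its underside; leave it alone
- soap: bystander: bar of laundry soap, 85 x 50 x 28 mm; origin at the centre of its underside; leave it alone
Things that resemble listed ones, but are neither listed nor needed, are in the scene too. Leave any yellow look-alike of the spring alone.

How it is judged:
By the outcome, as a careful person would: the job done as asked, in the order asked, and still so for the second after the job is handed in, while the arm keeps its last pose, push and grip.
It also fails if it takes over 67 s, if anything falls off the work surface, if the arm or the gripper's body presses on something with over 40 N, if the wrist force passes 120 N, or if a joint passes its speed limit or range.

## Robot

A 7-joint arm with a two-finger parallel gripper is mounted at the origin on the work surface. World frame = base frame: x ahead of the robot, y to its left, z up, the work surface at z = 0. Lengths are in m, angles in rad, forces in N, time in s.
With the tool pointing down it reaches from about 0.4 to 0.9 m from the base axis. Payload 5.5 kg.
Tool frame: the origin (TCP) lies at the very end of the fingers, on their centre line; the grasp point (between the pads) lies 19 mm behind it (env.grip_depth is the distance from the TCP to the grasp point, in m); z points along the fingers, y is the line along which they close (so a half turn about z gives the same grasp; the last joint's range is limited). The gripper opens to 85 mm and grips with 20 to 120 N. Pads are 22 mm wide; open, the fingers measure 114 mm over their backs; the gripper's body (76 mm by 85 mm) begins 54 mm behind the grasp point. The pads swing forward as they close: fully open they stand 13 mm farther back than shut.
Start: joints at [1.53, 0.501, -0.427, 1.55, 0.221, 1.138, -0.21], TCP at [0.194, -0.62, 0.206] pointing down, gripper open.
Joint ranges: [-2.88, 2.88], [-0.31, 2.03], [-1.54, 1.56], [0.2, 2.42], [-1.41, 4.55], [0.19, 2.02], [-2.57, 2.57]. Speed limits (rad/s): [2.57, 2.57, 3.14, 3.14, 3.14, 3.14, 3.14].

## Interface

Orientations are given as a rotation vector (axis times angle).
In Python, from workcell import telemetry, imaging, ticket, env gives the robot as it stands.
- The arm moves only by the tool step_arm, never from a script. Its argument "steps" is a list of rows, each an object of numbers: "tx", "ty", "tz": the shift along the world's x, y, z in cm; "wx", "wy", "wz": the turn, a rotation vector about the world's x, y, z in degrees; "claw": the opening, from 0 (shut) to 1 (fully open). In form: [{"tx": .., "ty": .., "tz": .., "wx": .., "wy": .., "wz": .., "claw": ..}, ...]. A call has 1 to 5 rows; each row is the pose to reach, as a shift and turn from the pose commanded when the call began; what a row does not reach only later rows make up. A row lasts 1/8 s, in which the tool goes at most 62.5 mm and 10.7 degrees, less where a joint would pass 70% of its speed; a pose out of reach is approached as far as the arm can. A call with a gripper value outside its range is refused whole. The fingers move at their own pace and stop on an object; "force" is the grip in N (left out, the last holds). Time passes only in rows, so rows that repeat a pose let the fingers close. It gives the time, the measured TCP pose, the force, the opening and the grip force at its end, in the units of the state.
- telemetry.observe(): the state, without advancing time (a new reading comes with each control period).
- imaging.grab_frame(name): name is "side" or "top"; returns (picture, depth): 400x640x3 uint8, red, green, blue; 400x640 float32, m along the optical axis (not along the pixel's ray), 0 where there is no reading.
- imaging.camera_model(name): a dict with "fovy" (degrees; the focal length in pixels is half the picture's height over the tangent of half this angle, whatever the lens; pixels are square), "cx", "cy" (the principal point, pixels), "distortion" ([k1, k2, p1, p2, k3] as OpenCV has them; the pictures are not rectified), "rvec" (rotation vector, rad) and "tvec" (3), from world to camera coordinates, as OpenCV has them. Camera axes: x right, y down, z forward; pixel columns grow to the right and rows downward; lengths in m; the calibration is good to about 2 mm. A picture is of the moment at which its call begins. camera_model takes no time and is no camera call.
- ticket.sign_off(): hands the job in; it is judged then, once.
The state is a dict: "t": time; "joint_pos": joint angles; "qd": joint speeds; "joint_efforts": joint torques, N m; "tcp_pos": TCP position; "orientation": TCP orientation; "wrist_force": force on the tool from outside, world axes, zero at the start; "torque": the same for the moment, N m; "width": opening from 0.0 (shut) to 1.0 (fully open); "finger_force": force on a finger pad.
Only numpy, scipy, OpenCV 4.12 (cv2) and the standard library are available. Lean on these libraries where they do the work, as an engineer would, in place of code of your own. Each camera call takes 0.05 s, during which the arm holds its last target. There are 200 camera calls.

## Working session

There is one attempt and no reset: what is moved stays moved. The work goes in short steps, Python scripts to look and compute and a tool call to move; the robot and the scene stay as the last step left them, time stands still between calls to the robot, and variables do not carry over. Pictures are saved under pics/ and viewed, at most 10 in all, crops included, and the job is handed in when it is done.

Besides the shell and the picture viewer there is one more tool, called after ">>>" by a JSON object that holds its "name" and its "arguments", one argument or row to a line. step_arm: Moves the arm, as the interface text tells. Its arguments: {"type":"object","properties":{"steps":{"type":"array"},"force":{"type":"number"}},"required":["steps"]}

```bash
mkdir -p pics
cat > h.py <<'E'
import numpy as np,cv2
from workcell import telemetry,imaging,ticket,env
def cam(n):
    m=imaging.camera_model(n);f=200/np.tan(np.radians(m['fovy'])/2)
    K=np.array([[f,0,m['cx']],[0,f,m['cy']],[0,0,1.]])
    return K,np.array(m['distortion'],float),cv2.Rodrigues(np.array(m['rvec'],float))[0],np.array(m['tvec'],float).reshape(3)
def ray(n,uv,z):
    "world points of pixels on plane z"
    K,d,R,t=cam(n);p=cv2.undistortPoints(np.array(uv,float).reshape(-1,1,2),K,d).reshape(-1,2)
    D=np.c_[p,np.ones(len(p))]@R;C=-R.T@t
    return C+D*((z-C[2])/D[:,2])[:,None]
def proj(n,P):
    K,d,R,t=cam(n);return cv2.projectPoints(np.array(P,float).reshape(-1,1,3),cv2.Rodrigues(R)[0],t,K,d)[0].reshape(-1,2)
def cloud(n,dep):
    K,d,R,t=cam(n);v,u=np.mgrid[0:400,0:640]
    p=cv2.undistortPoints(np.stack([u,v],-1).reshape(-1,1,2).astype(float),K,d).reshape(-1,2)
    X=np.c_[p,np.ones(len(p))]*dep.reshape(-1,1)
    return ((X-t)@R).reshape(400,640,3)
E
python3 - <<'E'
from h import *
for n in('side','top'):
    a,d=imaging.grab_frame(n);np.savez(f'{n}0.npz',a=a,d=d)
    cv2.imwrite(f'pics/{n}0.png',cv2.resize(a[:,:,::-1],(800,500)))
    K,dd,R,t=cam(n);print(n,K[0,0],-R.T@t,R[2])
s=telemetry.observe();print(s, env.grip_depth)
E
```

```text
side 377.3383728141795 [0.00470153 0.9438814  0.90236956] [ 0.39325972 -0.69610847 -0.60064947]
top 455.55280171808664 [0.43251788 0.02267324 1.69281835] [ 0.06126268 -0.01135813 -0.99805705]
{'t': 0.1, 'joint_pos': array([ 1.53020418,  0.50175486, -0.42681387,  1.55134769,  0.22084978,
        1.13832774, -0.21026947]), 'qd': array([ 0.00156403, -0.00242348, -0.00234774, -0.00104852,  0.00023064,
       -0.00032323, -0.00374125]), 'joint_efforts': array([-1.04241661e-02, -5.70806658e+01, -5.83815873e+00, -2.81747603e+01,
        1.04746330e-02,  5.52774160e-03,  7.22345771e-05]), 'tcp_pos': array([ 0.19418896, -0.61960576,  0.20546228]), 'orientation': array([-3.10366089e+00, -4.75261408e-01,  3.99252244e-04]), 'wrist_force': array([-0.42193846,  0.78866814, -0.48207721]), 'torque': array([ 0.02621221, -0.00497254,  0.01375999]), 'finger_force': 0.0, 'width': 0.9996182338535796} 0.0187
```

View pics/top0.png

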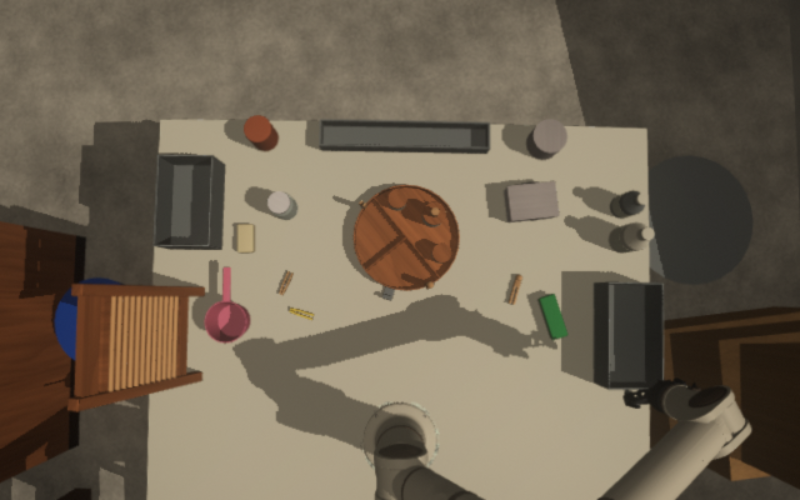

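View pics/side0.png

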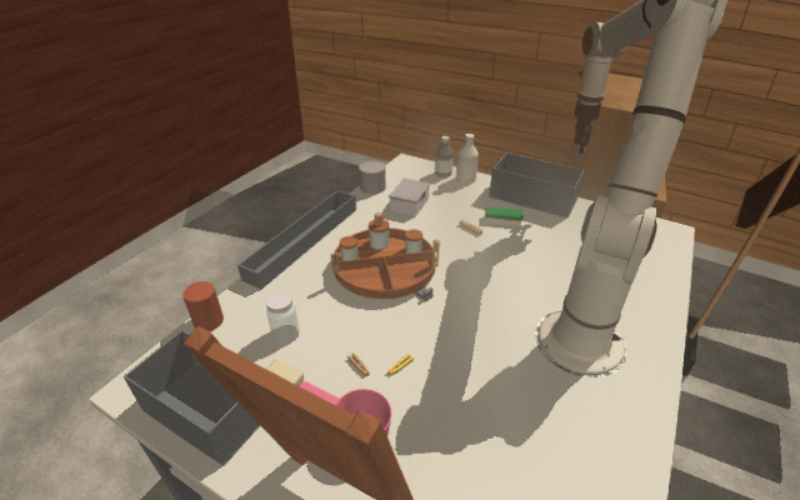

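Top view (800x500 scale): the loose pegs are at (286,283), (514,289) and yellow (301,313). The turntable is at (406,238), the knob near (433,210) and the tongue at (388,294). I'll confirm these in one enlarged composite.

Run:
```python
from h import *
a=np.load('top0.npz')['a'][:,:,::-1]
c=lambda u,v,w,h,s:cv2.resize(a[v:v+h,u:u+w],None,fx=s,fy=s,interpolation=cv2.INTER_CUBIC)
L=c(210,210,50,50,6);Rr=c(387,207,50,50,6)
T=c(275,140,100,120,5)
o=np.zeros((600,800,3),np.uint8);o[:300,:300]=L;o[300:,:300]=Rr;o[:,300:800]=T
cv2.imwrite('pics/c1.png',o)
```

```text
(no output)
```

View pics/c1.png

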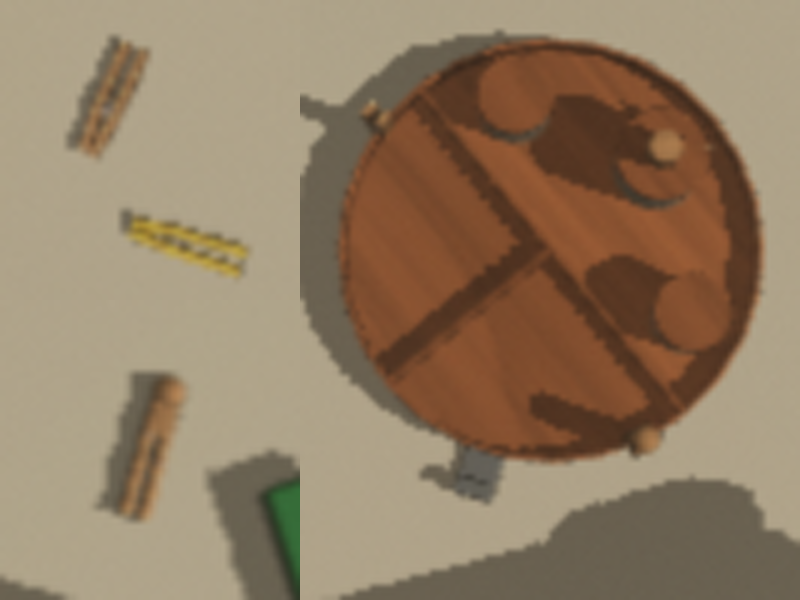

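Candidates for the spring are the wooden two-limb peg at crop (108,98) and the yellow look-alike at (185,243). The wooden one fits and the yellow is to be left alone. The dolly, with ball head at (172,390), is at crop (153,447). The round-headed sample is at lower right, so the bottom compartment is the dolly bin and the left one is the spring bin.

```bash
cat >> h.py <<'E'
def crop(p,u,v,s): return (np.array(p,float)+.5)/s-.5+[u,v]
E
python3 - <<'E'
from h import *
np.set_printoptions(precision=4,suppress=True)
W=cloud('top',np.load('top0.npz')['d'])
sp=ray('top',crop([[130,45],[86,152]],210,210,6),.012);dl=ray('top',crop([[172,378],[135,518]],387-0,207-50,6),.016)
for n,q in(('spring',sp),('dolly',dl)):
    v=q[0]-q[1];print(n,q.mean(0),np.linalg.norm(v),np.degrees(np.arctan2(v[1],v[0])))
T=lambda p,z:ray('top',crop(np.array([p])-[300,0],275,140,5),z)[0]
ed=np.array([T(p,.047) for p in[(340,250),(762,250),(551,40),(551,462)]])
c=np.array([(ed[2][0]+ed[3][0])/2,(ed[0][1]+ed[1][1])/2]);print('centre',c,ed)
k=T((666,147),.135);st=T((478,462),.03);print('knob',k,k[:2]-c,np.hypot(*(k[:2]-c)),'stub',st,np.hypot(*(st[:2]-c)))
a=lambda v:np.degrees(np.arctan2(v[1],v[0]))
ak=a(k[:2]-c);af=a(st[:2]-c);print('knob ang',ak,'front ang',af)
th=np.radians(ak+180);Rz=np.array([[np.cos(th),-np.sin(th)],[np.sin(th),np.cos(th)]])
for n,p in(('dbin',(.065,.065)),('sbin',(.065,-.065))):print(n,c+Rz@p)
print('front',c+.1*np.array([np.cos(np.radians(af)),np.sin(np.radians(af))]))
d=[W[v,u] for u,v in[(228,226),(411,231),(300,200)]];print('depthcheck',d)
# depth-based refinements: rim points z 0.042..0.052 circle fit
m=(abs(W[...,2]-.047)<.004)&(np.hypot(W[...,0]-c[0],W[...,1]-c[1])<.18)&(np.hypot(W[...,0]-c[0],W[...,1]-c[1])>.13)
P=W[m][:,:2];s=np.linalg.lstsq(np.c_[2*P,np.ones(len(P))],(P**2).sum(1),rcond=None)[0];print('rimfit',s[:2],len(P))
m=(W[...,2]>.12)&(np.hypot(W[...,0]-k[0],W[...,1]-k[1])<.03);print('knob depth',W[m].mean(0),m.sum())
E
```

```text
spring [0.4585 0.3483 0.012 ] 0.07088552964907659 -21.064355207675668
dolly [ 0.4487 -0.3334  0.016 ] 0.08935985193058531 -14.717453133294011
centre [ 0.5953 -0.008 ] [[ 0.5928  0.1452  0.047 ]
 [ 0.5974 -0.1612  0.047 ]
 [ 0.7491 -0.0057  0.047 ]
 [ 0.4414 -0.0099  0.047 ]]
knob [ 0.6589 -0.0845  0.135 ] [ 0.0636 -0.0765] 0.09952843512283056 stub [0.4408 0.043  0.03  ] 0.1627231014218379
knob ang -50.27121790832485 front ang 161.72922488388173
dbin [0.5037 0.0005]
sbin [0.6037 0.0835]
front [0.5003 0.0234]
depthcheck [array([0.4586, 0.3491, 0.0003]), array([ 0.4494, -0.3282,  0.0197]), array([0.5577, 0.0824, 0.0223])]
rimfit [ 0.5959 -0.0083] 218
knob depth [ 0.6591 -0.0845  0.1334] 41
```

>>> {"name": "step_arm", "arguments": {
  "steps": [
    {"tx": 5, "ty": 5.6, "tz": 0, "wz": -8, "claw": 0.6},
    {"tx": 10, "ty": 11.2, "tz": -2, "wz": -16, "claw": 0.6},
    {"tx": 15, "ty": 16.8, "tz": -4, "wz": -24, "claw": 0.6},
    {"tx": 20, "ty": 22.4, "tz": -6, "wz": -32, "claw": 0.6},
    {"tx": 25.5, "ty": 28.6, "tz": -8, "wz": -32, "claw": 0.6}
  ],
  "force": 40
}}

```text
invalid input at $.steps[0]: expected keys tx, ty, tz, wx, wy, wz, claw
```

>>> {"name": "step_arm", "arguments": {
  "steps": [
    {"tz": -2, "claw": 0.6},
    {"tz": -2, "claw": 0.6}
  ]
}}

```text
invalid input at $.steps[0]: expected keys tx, ty, tz, wx, wy, wz, claw
```

Run:
```python
from h import *
np.set_printoptions(precision=4,suppress=True)
s=telemetry.observe();R=cv2.Rodrigues(s['orientation'])[0]
print(s['t'],s['tcp_pos'],s['width'],s['joint_pos'],'yang',np.degrees(np.arctan2(R[1,1],R[0,1])),R[:,2])
a,d=imaging.grab_frame('side');np.savez('side1.npz',a=a)
u,v=proj('side',[s['tcp_pos']])[0].astype(int);print(u,v)
cv2.imwrite('pics/s1.png',cv2.resize(a[v-40:v+40,u-50:u+50,::-1],None,fx=7,fy=7,interpolation=cv2.INTER_CUBIC))
```

```text
0.1 [ 0.1942 -0.6196  0.2055] 0.9996182338535796 [ 1.5302  0.5018 -0.4268  1.5513  0.2208  1.1383 -0.2103] yang -72.58792988250032 [-0.0005  0.0017 -1.    ]
459 127
```

View pics/s1.png

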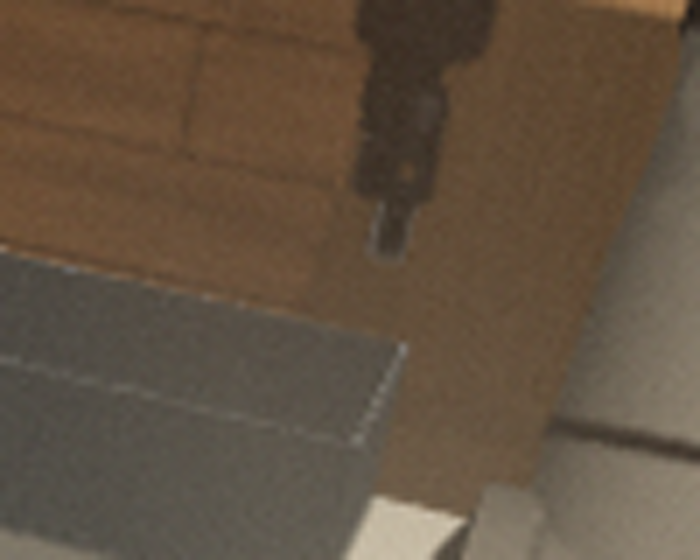

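The call was refused because every key must be present, so the arm is still at its start, fingers at crop (388,240). I'll resend with all keys.

>>> {"name": "step_arm", "arguments": {
  "steps": [
    {"tx": 5, "ty": 5.6, "tz": 0, "wx": 0, "wy": 0, "wz": -8, "claw": 0.6},
    {"tx": 10, "ty": 11.2, "tz": -2, "wx": 0, "wy": 0, "wz": -16, "claw": 0.6},
    {"tx": 15, "ty": 16.8, "tz": -4, "wx": 0, "wy": 0, "wz": -24, "claw": 0.6},
    {"tx": 20, "ty": 22.4, "tz": -6, "wx": 0, "wy": 0, "wz": -32, "claw": 0.6},
    {"tx": 25.5, "ty": 28.6, "tz": -8, "wx": 0, "wy": 0, "wz": -32, "claw": 0.6}
  ],
  "force": 40
}}

```text
t: 0.78
tcp_pos: [0.3985, -0.391, 0.1455]
orientation: [3.115, -0.402, 0.0]
wrist_force: [1.0, -0.6, 0.1]
width: 0.6
finger_force: 0.0
```

>>> {"name": "step_arm", "arguments": {
  "steps": [
    {"tx": 0, "ty": 0, "tz": -2, "wx": 0, "wy": 0, "wz": 0, "claw": 0.6},
    {"tx": 0, "ty": 0, "tz": -2, "wx": 0, "wy": 0, "wz": 0, "claw": 0.6}
  ]
}}

```text
t: 1.02
tcp_pos: [0.3967, -0.391, 0.1244]
orientation: [-3.114, 0.396, 0.005]
wrist_force: [-0.4, 0.0, -0.2]
width: 0.597
finger_force: 0.0
```

```bash
cat >> h.py <<'E'
np.set_printoptions(precision=4,suppress=True)
def st():
    s=telemetry.observe();R=cv2.Rodrigues(s['orientation'])[0]
    print(s['t'],s['tcp_pos'],'w',s['width'],'F',s['wrist_force'],s['finger_force'],'q',s['joint_pos'],'yang',np.degrees(np.arctan2(R[1,1],R[0,1])),R[:,2]);return s
E
python3 - <<'E'
from h import *
st()
E
```

```text
1.025 [ 0.3967 -0.391   0.1244] w 0.5970265262104371 F [-0.4255  0.0254 -0.155 ] 0.0 q [ 1.0523  0.4331 -0.4033  1.8577  0.2121  0.8967 -1.2751] yang -104.49157246152622 [-0.0028  0.0025 -1.    ]
```

>>> {"name": "step_arm", "arguments": {
  "steps": [
    {"tx": 2.6, "ty": 2.9, "tz": -2, "wx": 0, "wy": 0, "wz": 0, "claw": 0.6},
    {"tx": 5.2, "ty": 5.8, "tz": -4, "wx": 0, "wy": 0, "wz": 0, "claw": 0.6},
    {"tx": 5.2, "ty": 5.8, "tz": -7, "wx": 0, "wy": 0, "wz": 0, "claw": 0.6},
    {"tx": 5.2, "ty": 5.8, "tz": -7.5, "wx": 0, "wy": 0, "wz": 0, "claw": 0.6}
  ]
}}

```text
t: 1.52
tcp_pos: [0.4478, -0.3349, 0.0497]
orientation: [-3.115, 0.401, 0.005]
wrist_force: [-0.5, -0.7, 0.4]
width: 0.599
finger_force: 0.0
```

Run:
```python
from h import *
s=st()
a,d=imaging.grab_frame('side')
u,v=proj('side',[s['tcp_pos']])[0].astype(int);print(u,v)
cv2.imwrite('pics/s2.png',cv2.resize(a[v-30:v+50,u-50:u+50,::-1],None,fx=7,fy=7,interpolation=cv2.INTER_CUBIC))
```

```text
1.525 [ 0.4478 -0.3349  0.0497] w 0.5989494741961151 F [-0.5183 -0.7203  0.4408] 0.0 q [ 0.895   0.5452 -0.3821  1.8947  0.2858  0.7582 -1.4737] yang -104.67226327210298 [-0.003   0.0013 -1.    ]
375 173
```

View pics/s2.png

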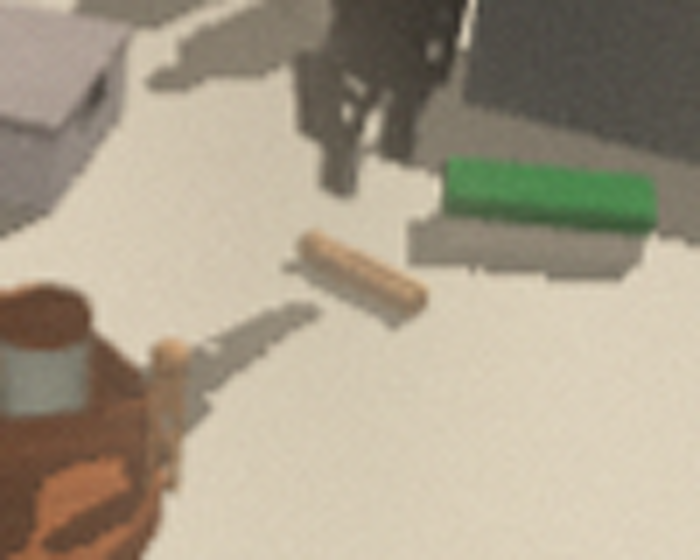

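The side view shows the dolly from head (313,240) to leg end (415,297), below the fingers at (340,185) and (400,155). I'll check it numerically.

Run:
```python
from h import *
print(ray('side',crop([[365,267],[313,240],[420,300]],325,143,7),.010))
```

```text
[[ 0.4438 -0.343   0.01  ]
 [ 0.4833 -0.3552  0.01  ]
 [ 0.4015 -0.3261  0.01  ]]
```

>>> {"name": "step_arm", "arguments": {
  "steps": [
    {"tx": 0.1, "ty": 0.0, "tz": -2.5, "wx": 0, "wy": 0, "wz": 0, "claw": 0.6},
    {"tx": 0.1, "ty": 0.0, "tz": -4.5, "wx": 0, "wy": 0, "wz": 0, "claw": 0.6},
    {"tx": 0.1, "ty": 0.0, "tz": -4.6, "wx": 0, "wy": 0, "wz": 0, "claw": 0.0},
    {"tx": 0.1, "ty": 0.0, "tz": -4.6, "wx": 0, "wy": 0, "wz": 0, "claw": 0.0},
    {"tx": 0.1, "ty": 0.0, "tz": -4.6, "wx": 0, "wy": 0, "wz": 0, "claw": 0.0}
  ],
  "force": 40
}}

```text
t: 2.2
tcp_pos: [0.4512, -0.3351, 0.0059]
orientation: [3.115, -0.399, 0.002]
wrist_force: [-1.5, 0.5, -0.1]
width: 0.001
finger_force: 0.0
```

>>> {"name": "step_arm", "arguments": {
  "steps": [
    {"tx": 0, "ty": 0, "tz": 0, "wx": 0, "wy": 0, "wz": 0, "claw": 0},
    {"tx": 0, "ty": 0, "tz": 0, "wx": 0, "wy": 0, "wz": 0, "claw": 0},
    {"tx": 0, "ty": 0, "tz": 5, "wx": 0, "wy": 0, "wz": 0, "claw": 0},
    {"tx": 0, "ty": 0, "tz": 10, "wx": 0, "wy": 0, "wz": 0, "claw": 0},
    {"tx": 0, "ty": 0, "tz": 14, "wx": 0, "wy": 0, "wz": 0, "claw": 0}
  ]
}}

```text
t: 2.82
tcp_pos: [0.451, -0.3347, 0.1471]
orientation: [3.115, -0.399, 0.002]
wrist_force: [0.3, -0.0, -0.1]
width: 0.002
finger_force: 0.0
```

Run:
```python
from h import *
s=st()
a,d=imaging.grab_frame('side');b,e=imaging.grab_frame('top');np.savez('f3.npz',a=a,d=d,b=b,e=e)
A=cv2.resize(a[143:223,325:425,::-1],(500,400),interpolation=cv2.INTER_CUBIC)
B=cv2.resize(b[200:280,370:450,::-1],(300,300),interpolation=cv2.INTER_CUBIC)
o=np.zeros((400,800,3),np.uint8);o[:,:500]=A;o[:300,500:]=B;cv2.imwrite('pics/s3.png',o)
```

```text
2.825 [ 0.451  -0.3347  0.1471] w 0.002217176157291389 F [ 0.3204 -0.0408 -0.064 ] 0.0 q [ 0.9394  0.4118 -0.4361  1.8332  0.211   0.9407 -1.4147] yang -104.57876411791287 [ 0.0012 -0.0009 -1.    ]
```

View pics/s3.png

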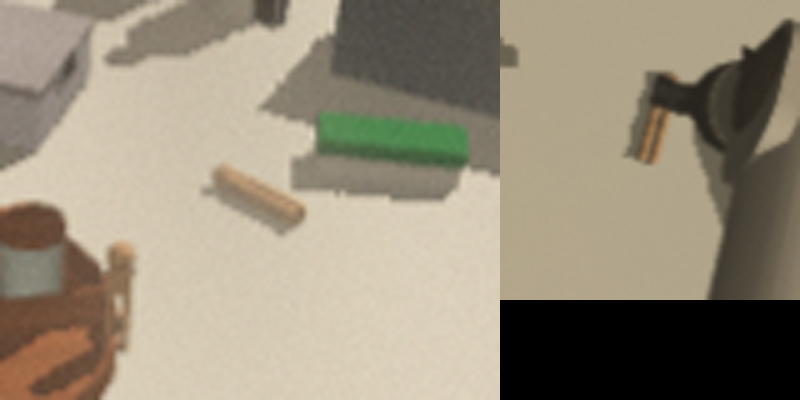

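The peg at side crop (222,173)–(303,213) has not moved, so the fingers closed without touching it. I'll compare the cameras' idea of the fingertips with telemetry.

Run:
```python
from h import *
f=np.load('f3.npz');p=telemetry.observe()['tcp_pos'];print(p)
for n,k in(('side','d'),('top','e')):
    W=cloud(n,f[k]);r=np.hypot(W[...,0]-p[0],W[...,1]-p[1])
    m=(W[...,2]>.09)&(r<.07)&(W[...,2]<.26)
    Q=W[m];print(n,m.sum(),'zmin',np.sort(Q[:,2])[:5] if len(Q) else '')
    for z in np.arange(.1,.26,.02):
        q=Q[(Q[:,2]>=z)&(Q[:,2]<z+.02)]
        if len(q):print(round(z,2),len(q),q.mean(0),q.min(0),q.max(0))
    m=(W[...,2]>.007)&(W[...,2]<.03)&(abs(W[...,0]-.45)<.06)&(abs(W[...,1]+.335)<.04);q=W[m];print('peg',len(q),q.mean(0),q.min(0),q.max(0))
```

```text
[ 0.4538 -0.3365  0.1501]
side 224 zmin [0.1689 0.1714 0.1757 0.1758 0.1771]
0.16 9 [ 0.4459 -0.327   0.1764] [ 0.4371 -0.3315  0.1689] [ 0.4569 -0.3177  0.1799]
0.18 29 [ 0.4454 -0.327   0.1907] [ 0.4373 -0.3433  0.1807] [ 0.4573 -0.3166  0.1997]
0.2 27 [ 0.4438 -0.3288  0.2101] [ 0.4299 -0.3567  0.2001] [ 0.4575 -0.302   0.2197]
0.22 66 [ 0.4438 -0.3245  0.2293] [ 0.4254 -0.3733  0.2204] [ 0.4702 -0.2878  0.24  ]
0.24 93 [ 0.4421 -0.3237  0.2505] [ 0.4219 -0.3903  0.2401] [ 0.4725 -0.2723  0.2599]
peg 87 [ 0.4426 -0.3329  0.0151] [ 0.401  -0.3527  0.0071] [ 0.488  -0.3139  0.0225]
top 13 zmin [0.2257 0.2307 0.2326 0.2364 0.2374]
0.22 6 [ 0.4524 -0.3066  0.2334] [ 0.4508 -0.3132  0.2257] [ 0.454  -0.2954  0.2377]
0.24 7 [ 0.4618 -0.2982  0.252 ] [ 0.4536 -0.3021  0.246 ] [ 0.4759 -0.2911  0.2573]
peg 77 [ 0.4363 -0.3324  0.0145] [ 0.3905 -0.3711  0.007 ] [ 0.5094 -0.3005  0.0271]
```

The tips appear about 15–20 mm higher than the reported TCP, so the fingers closed above the peg. I'll go lower in small steps while watching force.

>>> {"name": "step_arm", "arguments": {
  "steps": [
    {"tx": 0, "ty": 0, "tz": -4, "wx": 0, "wy": 0, "wz": 0, "claw": 0.6},
    {"tx": 0, "ty": 0, "tz": -9, "wx": 0, "wy": 0, "wz": 0, "claw": 0.6},
    {"tx": 0, "ty": 0, "tz": -13, "wx": 0, "wy": 0, "wz": 0, "claw": 0.6},
    {"tx": 0, "ty": 0, "tz": -14.8, "wx": 0, "wy": 0, "wz": 0, "claw": 0.6},
    {"tx": 0, "ty": 0, "tz": -14.8, "wx": 0, "wy": 0, "wz": 0, "claw": 0.6}
  ]
}}

```text
t: 3.55
tcp_pos: [0.4498, -0.3338, -0.0042]
orientation: [-3.115, 0.398, 0.003]
wrist_force: [0.4, -0.9, -0.1]
width: 0.599
finger_force: 0.0
```

>>> {"name": "step_arm", "arguments": {
  "steps": [
    {"tx": 0, "ty": 0, "tz": -0.3, "wx": 0, "wy": 0, "wz": 0, "claw": 0.3},
    {"tx": 0, "ty": 0, "tz": -0.5, "wx": 0, "wy": 0, "wz": 0, "claw": 0.3}
  ]
}}

```text
t: 3.8
tcp_pos: [0.4517, -0.3354, -0.0067]
orientation: [3.115, -0.399, 0.004]
wrist_force: [-0.0, 0.2, 1.2]
width: 0.301
finger_force: 0.0
```

Run:
```python
from h import *
s=st()
a,d=imaging.grab_frame('side');b,e=imaging.grab_frame('top');np.savez('f4.npz',a=a,d=d,b=b,e=e)
A=cv2.resize(a[143:213,345:425,::-1],(686,600),interpolation=cv2.INTER_CUBIC)
cv2.imwrite('pics/s4.png',A)
```

```text
3.8 [ 0.4517 -0.3354 -0.0067] w 0.30136903307039664 F [-0.0207  0.1504  1.2286] 0.0 q [ 0.8647  0.6368 -0.349   1.9077  0.3421  0.6522 -1.5208] yang -104.59602276900367 [ 0.0022 -0.0018 -1.    ]
```

View pics/s4.png

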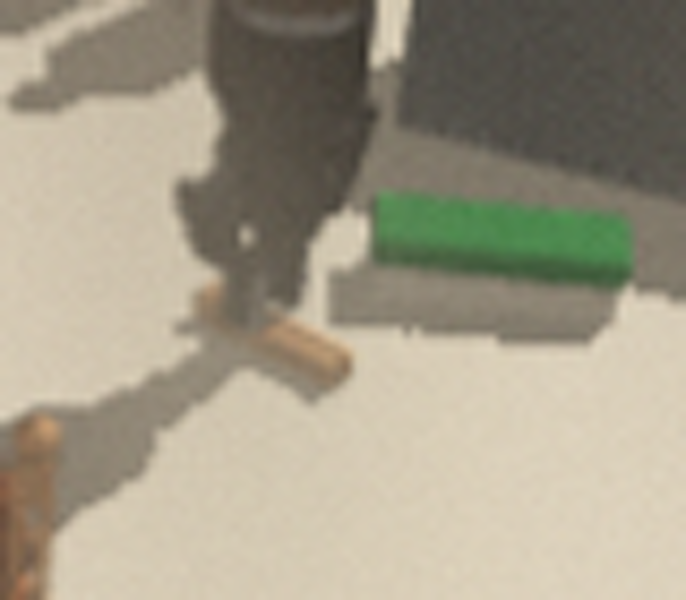

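The fingers now straddle the peg, near finger at (245,320), peg middle about (275,335). They are ~8 mm off towards the head, so I'll shift back, lower slightly and close.

>>> {"name": "step_arm", "arguments": {
  "steps": [
    {"tx": -0.7, "ty": 0.2, "tz": -0.4, "wx": 0, "wy": 0, "wz": 0, "claw": 0.4},
    {"tx": -0.7, "ty": 0.2, "tz": -0.5, "wx": 0, "wy": 0, "wz": 0, "claw": 0.1},
    {"tx": -0.7, "ty": 0.2, "tz": -0.5, "wx": 0, "wy": 0, "wz": 0, "claw": 0},
    {"tx": -0.7, "ty": 0.2, "tz": -0.5, "wx": 0, "wy": 0, "wz": 0, "claw": 0}
  ],
  "force": 40
}}

```text
t: 4.4
tcp_pos: [0.4437, -0.3326, -0.0131]
orientation: [3.116, -0.399, 0.0]
wrist_force: [0.1, -0.2, 1.1]
width: 0.192
finger_force: 39.0
```

Gripped (width 0.19, 39 N). Next: lift and carry to the dolly bin.

>>> {"name": "step_arm", "arguments": {
  "steps": [
    {"tx": 0, "ty": 0, "tz": 4, "wx": 0, "wy": 0, "wz": 0, "claw": 0},
    {"tx": 0, "ty": 0, "tz": 10, "wx": 0, "wy": 0, "wz": 0, "claw": 0},
    {"tx": 0, "ty": 3, "tz": 15, "wx": 0, "wy": 0, "wz": 0, "claw": 0},
    {"tx": 1, "ty": 8, "tz": 16, "wx": 0, "wy": 0, "wz": 0, "claw": 0},
    {"tx": 2, "ty": 13, "tz": 16, "wx": 0, "wy": 0, "wz": 5, "claw": 0}
  ]
}}

```text
t: 5.03
tcp_pos: [0.4649, -0.2021, 0.1487]
orientation: [3.129, -0.262, 0.006]
wrist_force: [0.9, -0.1, -0.4]
width: 0.189
finger_force: 39.1
```

>>> {"name": "step_arm", "arguments": {
  "steps": [
    {"tx": 1, "ty": 5, "tz": 0, "wx": 0, "wy": 0, "wz": 2, "claw": 0},
    {"tx": 2, "ty": 10, "tz": 0, "wx": 0, "wy": 0, "wz": 5, "claw": 0},
    {"tx": 3, "ty": 15, "tz": 0, "wx": 0, "wy": 0, "wz": 5, "claw": 0},
    {"tx": 4, "ty": 20, "tz": 0, "wx": 0, "wy": 0, "wz": 5, "claw": 0},
    {"tx": 4, "ty": 20, "tz": 0, "wx": 0, "wy": 0, "wz": 5, "claw": 0}
  ]
}}

```text
t: 5.65
tcp_pos: [0.5043, 0.003, 0.1474]
orientation: [-3.137, 0.113, -0.002]
wrist_force: [-0.4, -0.9, -0.2]
width: 0.189
finger_force: 39.2
```

Run:
```python
from h import *
s=st()
a,d=imaging.grab_frame('side');b,e=imaging.grab_frame('top');np.savez('f5.npz',a=a,d=d,b=b,e=e)
A=cv2.resize(a[130:250,240:370,::-1],(433,400),interpolation=cv2.INTER_CUBIC)
B=cv2.resize(b[130:250,265:375,::-1],(367,400),interpolation=cv2.INTER_CUBIC)
cv2.imwrite('pics/s5.png',np.hstack([A,B]))
```

```text
5.65 [0.5043 0.003  0.1474] w 0.18867355240638314 F [-0.4205 -0.9095 -0.2078] 39.173060059547424 q [ 0.4701  0.344  -0.6255  1.9644  0.2503  0.9081 -1.9253] yang -94.1127778220547 [ 0.0016  0.0025 -1.    ]
```

View pics/s5.png

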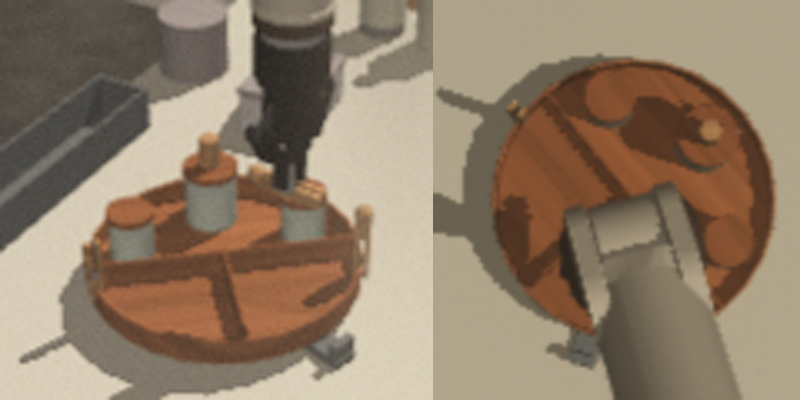

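The dolly is held over the bench side of the tray: head at side crop (262,178), legs at (318,195). I'll check its position against telemetry and the side depth.

Run:
```python
from h import *
f=np.load('f5.npz');W=cloud('side',f['d']);a=f['a'].astype(int)
v,u=np.mgrid[0:400,0:640]
m=(u>310)&(u<340)&(v>176)&(v<193)&(a[...,0]>a[...,2]*1.35)&(W[...,2]>.12)&(W[...,2]<.2)
q=W[m];print(m.sum(),q.mean(0),q.min(0),q.max(0))
print(proj('side',[[.5043-.045,.003,.165],[.5043,.003,.165],[.5043+.045,.003,.165]]), [np.r_[u[m].min(),u[m].max(),v[m].min(),v[m].max()]])
# fit line
x=np.c_[q[:,0],np.ones(len(q))];print(np.linalg.lstsq(x,q[:,1],rcond=None)[0])
```

```text
127 [0.5031 0.0072 0.1737] [ 0.4628 -0.0068  0.1607] [0.5498 0.0232 0.1996]
[[337.7084 190.8801]
 [326.0109 187.1802]
 [314.6266 183.582 ]] [array([314, 337, 179, 192])]
[0.0003 0.007 ]
```

>>> {"name": "step_arm", "arguments": {
  "steps": [
    {"tx": 0, "ty": 0, "tz": -5, "wx": 0, "wy": 0, "wz": 0, "claw": 0},
    {"tx": 0, "ty": 0, "tz": -10, "wx": 0, "wy": 0, "wz": 0, "claw": 0},
    {"tx": 0, "ty": 0, "tz": -12.8, "wx": 0, "wy": 0, "wz": 0, "claw": 0},
    {"tx": 0, "ty": 0, "tz": -13.5, "wx": 0, "wy": 0, "wz": 0, "claw": 0},
    {"tx": 0, "ty": 0, "tz": -13.5, "wx": 0, "wy": 0, "wz": 0, "claw": 0}
  ]
}}

```text
t: 6.38
tcp_pos: [0.5037, -0.0035, 0.0121]
orientation: [3.139, -0.128, -0.0]
wrist_force: [0.4, 0.6, 1.0]
width: 0.189
finger_force: 39.2
```

>>> {"name": "step_arm", "arguments": {
  "steps": [
    {"tx": 0, "ty": 0, "tz": 0, "wx": 0, "wy": 0, "wz": 0, "claw": 0.35},
    {"tx": 0, "ty": 0, "tz": 0, "wx": 0, "wy": 0, "wz": 0, "claw": 0.45},
    {"tx": 0, "ty": 0, "tz": 4, "wx": 0, "wy": 0, "wz": 0, "claw": 0.45},
    {"tx": 0, "ty": 0, "tz": 10, "wx": 0, "wy": 0, "wz": 0, "claw": 0.45},
    {"tx": 0, "ty": 0, "tz": 15, "wx": 0, "wy": 0, "wz": 0, "claw": 0.5}
  ]
}}

```text
t: 7.0
tcp_pos: [0.504, -0.0024, 0.1647]
orientation: [3.139, -0.125, 0.003]
wrist_force: [0.7, -0.7, -0.2]
width: 0.5
finger_force: 0.0
```

>>> {"name": "step_arm", "arguments": {
  "steps": [
    {"tx": -0.5, "ty": 5.5, "tz": 0, "wx": 0, "wy": 0, "wz": 0, "claw": 0.6},
    {"tx": -1.5, "ty": 11, "tz": 0, "wx": 0, "wy": 0, "wz": -5, "claw": 0.6},
    {"tx": -2.5, "ty": 16.5, "tz": -1, "wx": 0, "wy": 0, "wz": -10, "claw": 0.6},
    {"tx": -3.5, "ty": 22, "tz": -3, "wx": 0, "wy": 0, "wz": -16, "claw": 0.6},
    {"tx": -4, "ty": 27.5, "tz": -5, "wx": 0, "wy": 0, "wz": -16, "claw": 0.6}
  ]
}}

```text
t: 7.62
tcp_pos: [0.4671, 0.2381, 0.1236]
orientation: [-3.093, 0.544, 0.008]
wrist_force: [-0.2, -0.4, -1.1]
width: 0.6
finger_force: 0.0
```

>>> {"name": "step_arm", "arguments": {
  "steps": [
    {"tx": -0.3, "ty": 4, "tz": -2, "wx": 0, "wy": 0, "wz": 0, "claw": 0.6},
    {"tx": -0.5, "ty": 7.5, "tz": -4, "wx": 0, "wy": 0, "wz": 0, "claw": 0.6},
    {"tx": -0.5, "ty": 7.5, "tz": -6, "wx": 0, "wy": 0, "wz": 0, "claw": 0.6},
    {"tx": -0.5, "ty": 7.5, "tz": -6, "wx": 0, "wy": 0, "wz": 0, "claw": 0.6}
  ]
}}

```text
t: 8.12
tcp_pos: [0.4605, 0.3121, 0.0624]
orientation: [3.093, -0.538, -0.012]
wrist_force: [-0.4, -0.6, 0.2]
width: 0.6
finger_force: 0.0
```

Run:
```python
from h import *
s=st()
a,d=imaging.grab_frame('side');b,e=imaging.grab_frame('top');np.savez('f6.npz',a=a,d=d,b=b,e=e)
A=cv2.resize(a[255:320,255:355,::-1],(615,400),interpolation=cv2.INTER_CUBIC)
B=cv2.resize(b[130:250,265:375,::-1],(183,200),interpolation=cv2.INTER_CUBIC)
o=np.zeros((400,800,3),np.uint8);o[:,:615]=A;o[:200,615:798]=B
cv2.imwrite('pics/s6.png',o)
```

```text
8.125 [0.4605 0.3121 0.0624] w 0.5999443054095392 F [-0.3526 -0.5581  0.2477] 0.0 q [-0.6333  0.4921 -0.0095  1.9035 -0.0001  0.7527 -2.5567] yang -109.72931115734993 [-0.0081 -0.0004 -1.    ]
```

View pics/s6.png

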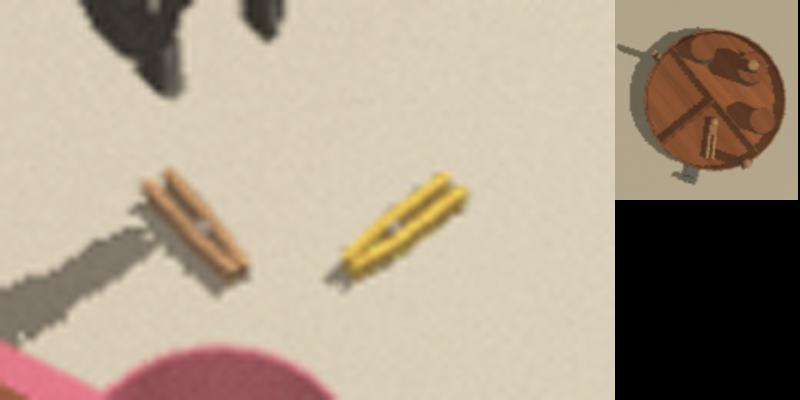

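The dolly lies flat in its bin (inset, (710,138)). The spring is at side crop (195,222), and the yellow look-alike at (405,225) stays where it is. Joint 7 is near its limit, so I'll turn half a turn to the equivalent grasp.

>>> {"name": "step_arm", "arguments": {
  "steps": [
    {"tx": 0, "ty": 0, "tz": 0, "wx": 0, "wy": 0, "wz": 10, "claw": 0.6},
    {"tx": 0, "ty": 1, "tz": 0, "wx": 0, "wy": 0, "wz": 20, "claw": 0.6},
    {"tx": 0, "ty": 2, "tz": 0, "wx": 0, "wy": 0, "wz": 30, "claw": 0.6},
    {"tx": 0, "ty": 3, "tz": 0, "wx": 0, "wy": 0, "wz": 40, "claw": 0.6},
    {"tx": -0.1, "ty": 3.6, "tz": 0, "wx": 0, "wy": 0, "wz": 50, "claw": 0.6}
  ]
}}

```text
t: 8.85
tcp_pos: [0.463, 0.3476, 0.0651]
orientation: [3.031, 0.821, -0.005]
wrist_force: [-0.7, 0.2, -0.2]
width: 0.6
finger_force: 0.0
```

>>> {"name": "step_arm", "arguments": {
  "steps": [
    {"tx": 0, "ty": 0, "tz": 0, "wx": 0, "wy": 0, "wz": 10, "claw": 0.6},
    {"tx": 0, "ty": 0, "tz": 0, "wx": 0, "wy": 0, "wz": 20, "claw": 0.6},
    {"tx": 0, "ty": 0, "tz": 0, "wx": 0, "wy": 0, "wz": 30, "claw": 0.6},
    {"tx": 0, "ty": 0, "tz": 0, "wx": 0, "wy": 0, "wz": 40, "claw": 0.6},
    {"tx": 0, "ty": 0, "tz": 0, "wx": 0, "wy": 0, "wz": 50, "claw": 0.6}
  ]
}}

```text
t: 9.48
tcp_pos: [0.4631, 0.3467, 0.065]
orientation: [2.397, 2.022, -0.002]
wrist_force: [-0.2, -0.2, -0.4]
width: 0.599
finger_force: 0.0
```

>>> {"name": "step_arm", "arguments": {
  "steps": [
    {"tx": 0, "ty": 0, "tz": 0, "wx": 0, "wy": 0, "wz": 10, "claw": 0.6},
    {"tx": 0, "ty": 0, "tz": 0, "wx": 0, "wy": 0, "wz": 20, "claw": 0.6},
    {"tx": 0, "ty": 0, "tz": 0, "wx": 0, "wy": 0, "wz": 30, "claw": 0.6},
    {"tx": 0, "ty": 0, "tz": 0, "wx": 0, "wy": 0, "wz": 40, "claw": 0.6},
    {"tx": 0, "ty": 0, "tz": 0, "wx": 0, "wy": 0, "wz": 50, "claw": 0.6}
  ]
}}

```text
t: 10.1
tcp_pos: [0.4633, 0.3465, 0.0649]
orientation: [1.318, 2.843, -0.0]
wrist_force: [-0.0, -0.3, 0.2]
width: 0.605
finger_force: 0.0
```

>>> {"name": "step_arm", "arguments": {
  "steps": [
    {"tx": 0, "ty": 0, "tz": 0, "wx": 0, "wy": 0, "wz": 9, "claw": 0.6},
    {"tx": 0, "ty": 0, "tz": 0, "wx": 0, "wy": 0, "wz": 18, "claw": 0.6},
    {"tx": 0, "ty": 0, "tz": 0, "wx": 0, "wy": 0, "wz": 27, "claw": 0.6},
    {"tx": 0, "ty": 0, "tz": 0, "wx": 0, "wy": 0, "wz": 29, "claw": 0.6}
  ]
}}

```text
t: 10.6
tcp_pos: [0.463, 0.3466, 0.0645]
orientation: [0.572, 3.081, 0.001]
wrist_force: [0.6, -0.1, -0.6]
width: 0.601
finger_force: 0.0
```

Run:
```python
from h import *
st()
W=cloud('side',np.load('f6.npz')['d']);a=np.load('f6.npz')['a'].astype(int)
v,u=np.mgrid[0:400,0:640]
m=(u>277)&(u<297)&(v>281)&(v<302)&(a[...,0]>a[...,2]*1.35)
q=W[m];print(m.sum(),q.mean(0),q.min(0),q.max(0))
print(ray('side',crop([[155,180],[240,270]],255,255,6.15),.009))
print(ray('side',crop([[172,80]],255,255,6.15),.08))
```

```text
10.6 [0.463  0.3466 0.0645] w 0.6014121802673762 F [ 0.5984 -0.1118 -0.5569] 0.0 q [-0.1325  0.6375 -0.7424  1.8401  0.5587  0.8782  0.0585] yang 68.97459359637624 [ 0.0079 -0.0009 -1.    ]
138 [0.4466 0.3534 0.0213] [ 0.0047  0.3189 -0.0027] [0.4947 0.9439 0.9024]
[[0.4861 0.3309 0.009 ]
 [0.4192 0.3576 0.009 ]]
[[0.4756 0.3237 0.08  ]]
```

>>> {"name": "step_arm", "arguments": {
  "steps": [
    {"tx": -0.5, "ty": 0, "tz": -3, "wx": 0, "wy": 0, "wz": 0, "claw": 0.6},
    {"tx": -0.5, "ty": 0, "tz": -6.5, "wx": 0, "wy": 0, "wz": 0, "claw": 0.6},
    {"tx": -0.5, "ty": 0, "tz": -7.5, "wx": 0, "wy": 0, "wz": 0, "claw": 0.5},
    {"tx": -0.5, "ty": 0, "tz": -7.9, "wx": 0, "wy": 0, "wz": 0, "claw": 0.3},
    {"tx": -0.5, "ty": 0, "tz": -7.9, "wx": 0, "wy": 0, "wz": 0, "claw": 0.3}
  ]
}}

```text
t: 11.22
tcp_pos: [0.4569, 0.3483, -0.0148]
orientation: [0.569, 3.082, 0.001]
wrist_force: [0.4, -0.5, -0.4]
width: 0.299
finger_force: 0.0
```

>>> {"name": "step_arm", "arguments": {
  "steps": [
    {"tx": 0, "ty": 0, "tz": 0, "wx": 0, "wy": 0, "wz": 0, "claw": 0},
    {"tx": 0, "ty": 0, "tz": 0, "wx": 0, "wy": 0, "wz": 0, "claw": 0},
    {"tx": 0, "ty": 0, "tz": 0, "wx": 0, "wy": 0, "wz": 0, "claw": 0}
  ],
  "force": 40
}}

```text
t: 11.6
tcp_pos: [0.4571, 0.3485, -0.0145]
orientation: [0.568, 3.082, 0.002]
wrist_force: [-0.7, -0.3, 5.9]
width: 0.178
finger_force: 39.5
```

>>> {"name": "step_arm", "arguments": {
  "steps": [
    {"tx": 0, "ty": 0, "tz": 4, "wx": 0, "wy": 0, "wz": 0, "claw": 0},
    {"tx": 0, "ty": 0, "tz": 9, "wx": 0, "wy": 0, "wz": 0, "claw": 0},
    {"tx": 2, "ty": -4, "tz": 13, "wx": 0, "wy": 0, "wz": 4, "claw": 0},
    {"tx": 4.5, "ty": -8, "tz": 16, "wx": 0, "wy": 0, "wz": 8, "claw": 0},
    {"tx": 7, "ty": -13, "tz": 16, "wx": 0, "wy": 0, "wz": 12, "claw": 0}
  ]
}}

```text
t: 12.22
tcp_pos: [0.5286, 0.2186, 0.1477]
orientation: [0.236, 3.121, 0.005]
wrist_force: [0.6, -0.6, -1.0]
width: 0.177
finger_force: 39.0
```

>>> {"name": "step_arm", "arguments": {
  "steps": [
    {"tx": 2.5, "ty": -4.5, "tz": 0, "wx": 0, "wy": 0, "wz": 4, "claw": 0},
    {"tx": 5, "ty": -9, "tz": 0, "wx": 0, "wy": 0, "wz": 4, "claw": 0},
    {"tx": 7.7, "ty": -13.5, "tz": 0, "wx": 0, "wy": 0, "wz": 4, "claw": 0},
    {"tx": 7.7, "ty": -13.5, "tz": 0, "wx": 0, "wy": 0, "wz": 4, "claw": 0}
  ]
}}

```text
t: 12.72
tcp_pos: [0.6056, 0.0761, 0.1437]
orientation: [0.148, 3.131, -0.003]
wrist_force: [-0.6, 1.0, -0.2]
width: 0.182
finger_force: 39.1
```

Run:
```python
from h import *
s=st()
a,d=imaging.grab_frame('side');b,e=imaging.grab_frame('top');np.savez('f7.npz',a=a,d=d,b=b,e=e)
A=cv2.resize(a[130:250,240:370,::-1],(433,400),interpolation=cv2.INTER_CUBIC)
B=cv2.resize(b[130:250,265:375,::-1],(367,400),interpolation=cv2.INTER_CUBIC)
cv2.imwrite('pics/s7.png',np.hstack([A,B]))
```

```text
12.725 [0.6056 0.0761 0.1437] w 0.18171532125701534 F [-0.5516  1.0238 -0.2472] 39.06039912805966 q [ 0.435   0.6036 -0.8386  1.7086  0.5114  1.0556  0.9026] yang 84.5842741624876 [ 0.0066 -0.0023 -1.    ]
```

View pics/s7.png

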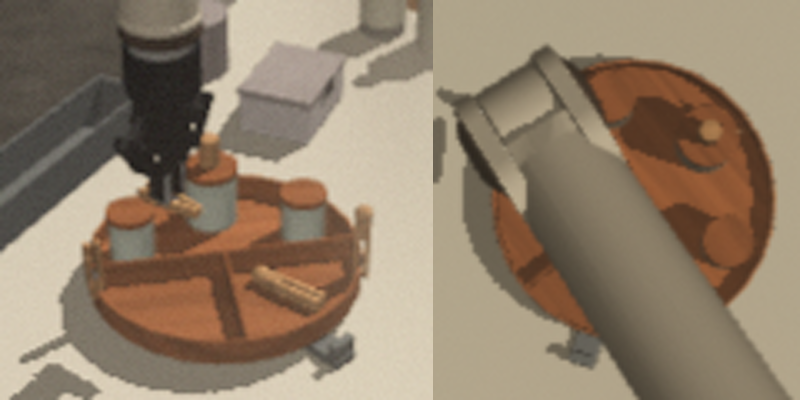

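The spring is held at side crop (170,203) over its bin, and the dolly lies at (288,288). I'll lower and release.

>>> {"name": "step_arm", "arguments": {
  "steps": [
    {"tx": 0, "ty": 0.5, "tz": -5, "wx": 0, "wy": 0, "wz": 0, "claw": 0},
    {"tx": 0, "ty": 0.5, "tz": -10, "wx": 0, "wy": 0, "wz": 0, "claw": 0},
    {"tx": 0, "ty": 0.5, "tz": -12.8, "wx": 0, "wy": 0, "wz": 0, "claw": 0},
    {"tx": 0, "ty": 0.5, "tz": -13.5, "wx": 0, "wy": 0, "wz": 0, "claw": 0},
    {"tx": 0, "ty": 0.5, "tz": -13.5, "wx": 0, "wy": 0, "wz": 0, "claw": 0}
  ]
}}

```text
t: 13.45
tcp_pos: [0.6033, 0.0894, 0.01]
orientation: [0.13, 3.132, 0.002]
wrist_force: [1.1, -0.2, 0.2]
width: 0.182
finger_force: 39.1
```

>>> {"name": "step_arm", "arguments": {
  "steps": [
    {"tx": 0, "ty": 0, "tz": 0, "wx": 0, "wy": 0, "wz": 0, "claw": 0.35},
    {"tx": 0, "ty": 0, "tz": 0, "wx": 0, "wy": 0, "wz": 0, "claw": 0.45},
    {"tx": 0, "ty": 0, "tz": 4, "wx": 0, "wy": 0, "wz": 0, "claw": 0.45},
    {"tx": 0, "ty": 0, "tz": 10, "wx": 0, "wy": 0, "wz": 0, "claw": 0.45},
    {"tx": 0, "ty": 0, "tz": 16, "wx": 0, "wy": 0, "wz": 0, "claw": 0.6}
  ]
}}

```text
t: 14.08
tcp_pos: [0.6031, 0.0877, 0.1715]
orientation: [0.133, 3.132, 0.001]
wrist_force: [0.6, -0.7, -0.8]
width: 0.599
finger_force: 0.0
```

Run:
```python
from h import *
s=st()
a,d=imaging.grab_frame('side');b,e=imaging.grab_frame('top');np.savez('f8.npz',a=a,d=d,b=b,e=e)
W=cloud('side',d);c=np.array([.5956,-.008])
v=W[...,:2]-c;r=np.hypot(v[...,0],v[...,1])
# spring & dolly: bits above floor in bins
g=np.radians(129.7);xt=np.array([np.cos(g),np.sin(g)]);yt=np.array([-xt[1],xt[0]])
X=v@xt;Y=v@yt;Z=W[...,2]
for n,m in(('dolly',(X>.012)&(Y>.012)),('spring',(X>.012)&(Y<-.012))):
    m=m&(r<.135)&(Z>.029)&(Z<.06);print(n,m.sum(),'tray xy',X[m].mean(),Y[m].mean(),'range',X[m].min(),X[m].max(),Y[m].min(),Y[m].max(),'z',np.percentile(Z[m],[10,50,90,100]),'world',W[m].mean(0))
Wt=cloud('side',d);k=np.array([.659,-.0845]);m=(Wt[...,2]>.105)&(np.hypot(Wt[...,0]-k[0],Wt[...,1]-k[1])<.03);print('knob side',m.sum(),Wt[m].mean(0),Wt[m].max(0))
Wt=cloud('top',e);m=(Wt[...,2]>.115)&(Wt[...,2]<.15)&(np.hypot(Wt[...,0]-k[0],Wt[...,1]-k[1])<.03);print('knob top',m.sum(),Wt[m].mean(0) if m.any() else 0)
# stub
m=(Wt[...,2]>.02)&(Wt[...,2]<.036)&(abs(Wt[...,0]-.43)<.03)&(abs(Wt[...,1]-.045)<.03);W0=cloud('top',np.load('top0.npz')['d'])
v=W0[...,:2]-c;r=np.hypot(v[...,0],v[...,1]);A=np.degrees(np.arctan2(v[...,1],v[...,0]))
m=(W0[...,2]>.012)&(W0[...,2]<.037)&(r>.163)&(r<.195)&(A>145)&(A<180);print('stub',m.sum(),W0[m].mean(0),A[m].mean(),A[m].min(),A[m].max(),r[m].min(),r[m].max())
```

```text
14.075 [0.6031 0.0877 0.1715] w 0.5986947517935586 F [ 0.5842 -0.7336 -0.8314] 0.0 q [ 0.4367  0.5744 -0.8655  1.6874  0.4844  1.1012  0.9132] yang 85.1325341108623 [ 0.0064  0.0005 -1.    ]
dolly 121 tray xy 0.06127853986592901 0.06400676633087392 range 0.0241521308976306 0.09613344720163502 0.029128491177225543 0.1029811011335316 z [0.032  0.0368 0.0409 0.0455] world [ 0.5072 -0.0017  0.0367]
spring 75 tray xy 0.07033948456359153 -0.06712021874687298 range 0.04037275823922404 0.09753311829567922 -0.09807147481280727 -0.03786880317260085 z [0.0306 0.0339 0.0362 0.0384] world [0.6023 0.089  0.0337]
knob side 58 [ 0.6531 -0.0822  0.1247] [ 0.668  -0.0725  0.1396]
knob top 39 [ 0.6587 -0.0849  0.1333]
stub 40 [0.4259 0.0441 0.0239] 162.93279392073438 158.26513373888267 167.3469794810791 0.16348425286370588 0.1889903728669837
```

Both pegs lie flat in their bins (top heights ~38 and ~34 mm). Next I'll go above the knob at (0.659,-0.085), descend and grip.

>>> {"name": "step_arm", "arguments": {
  "steps": [
    {"tx": 1.8, "ty": -5.7, "tz": 0.5, "wx": 0, "wy": 0, "wz": 0, "claw": 0.7},
    {"tx": 3.6, "ty": -11.4, "tz": 0.5, "wx": 0, "wy": 0, "wz": 0, "claw": 0.7},
    {"tx": 5.6, "ty": -17.2, "tz": 0.5, "wx": 0, "wy": 0, "wz": 0, "claw": 0.7},
    {"tx": 5.6, "ty": -17.2, "tz": 0.5, "wx": 0, "wy": 0, "wz": 0, "claw": 0.7},
    {"tx": 5.6, "ty": -17.2, "tz": 0, "wx": 0, "wy": 0, "wz": 0, "claw": 0.7}
  ]
}}

```text
t: 14.8
tcp_pos: [0.6593, -0.0841, 0.1694]
orientation: [0.135, 3.132, 0.002]
wrist_force: [-0.4, 1.0, -0.0]
width: 0.712
finger_force: 0.0
```

Run:
```python
from h import *
s=st()
a,d=imaging.grab_frame('side')
W=cloud('side',d);k=np.array([.659,-.0845]);p=s['tcp_pos']
for lo,hi in((.1,.12),(.12,.14),(.17,.2),(.2,.215)):
    m=(W[...,2]>lo)&(W[...,2]<hi)&(np.hypot(W[...,0]-k[0],W[...,1]-k[1])<.06);q=W[m]
    if len(q):print(lo,len(q),q.mean(0),q.min(0),q.max(0))
```

```text
14.8 [ 0.6593 -0.0841  0.1694] w 0.7119602669615965 F [-0.3634  1.0329 -0.0126] 0.0 q [ 0.6347  0.6618 -0.8209  1.5429  0.5129  1.1561  1.1971] yang 85.07874522033316 [ 0.0068  0.0011 -1.    ]
0.1 35 [ 0.652  -0.0785  0.108 ] [ 0.6275 -0.1067  0.1   ] [ 0.6752 -0.0539  0.12  ]
0.12 38 [ 0.6541 -0.0834  0.1308] [ 0.644  -0.0957  0.1208] [ 0.6673 -0.073   0.139 ]
0.2 35 [ 0.6575 -0.0815  0.2086] [ 0.6475 -0.1202  0.2008] [ 0.6713 -0.0409  0.2147]
```

>>> {"name": "step_arm", "arguments": {
  "steps": [
    {"tx": 0, "ty": 0, "tz": -3.5, "wx": 0, "wy": 0, "wz": 0, "claw": 0.7},
    {"tx": 0, "ty": 0, "tz": -6.5, "wx": 0, "wy": 0, "wz": 0, "claw": 0.7},
    {"tx": 0, "ty": 0, "tz": -7.8, "wx": 0, "wy": 0, "wz": 0, "claw": 0.6},
    {"tx": 0, "ty": 0, "tz": -7.8, "wx": 0, "wy": 0, "wz": 0, "claw": 0.3},
    {"tx": 0, "ty": 0, "tz": -7.8, "wx": 0, "wy": 0, "wz": 0, "claw": 0}
  ],
  "force": 30
}}

```text
t: 15.48
tcp_pos: [0.6601, -0.0845, 0.0922]
orientation: [0.133, 3.131, -0.0]
wrist_force: [1.1, -1.6, -3.9]
width: 0.266
finger_force: 30.0
```

>>> {"name": "step_arm", "arguments": {
  "steps": [
    {"tx": 0, "ty": 0, "tz": 0, "wx": 0, "wy": 0, "wz": 0, "claw": 0},
    {"tx": 0, "ty": 0, "tz": 0, "wx": 0, "wy": 0, "wz": 0, "claw": 0}
  ]
}}

```text
t: 15.72
tcp_pos: [0.66, -0.0846, 0.0922]
orientation: [0.134, 3.131, 0.0]
wrist_force: [1.4, -1.6, -0.8]
width: 0.268
finger_force: 30.2
```

Run:
```python
from h import *
s=st();p=s['tcp_pos'][:2]
c=np.array([.5956,-.008]);v=p-c;print(np.hypot(*v),np.degrees(np.arctan2(v[1],v[0])))
R=.1;a0=-50.2
P=lambda a:R*np.array([np.cos(np.radians(a)),np.sin(np.radians(a))])*100
for a in range(0,148,7):
    q=P(a0-a)-P(a0);print(a,q.round(2))
```

```text
15.725 [ 0.66   -0.0846  0.0922] w 0.2677366721353275 F [ 1.3674 -1.579  -0.8487] 30.212382674217224 q [ 0.6054  0.742  -0.7707  1.5977  0.5799  1.0346  1.151 ] yang 85.11494160397555 [ 0.0079 -0.0002 -1.    ]
0.10006405171429356 -49.93707391406603
0 [0. 0.]
7 [-0.98 -0.72]
14 [-2.05 -1.32]
21 [-3.18 -1.78]
28 [-4.36 -2.11]
35 [-5.56 -2.28]
42 [-6.78 -2.31]
49 [-8.   -2.19]
56 [-9.19 -1.92]
63 [-10.34  -1.51]
70 [-11.43  -0.96]
77 [-12.45  -0.28]
84 [-13.37   0.51]
91 [-14.19   1.42]
98 [-14.9    2.41]
105 [-15.48   3.49]
112 [-15.92   4.63]
119 [-16.22   5.81]
126 [-16.38   7.02]
133 [-16.39   8.24]
140 [-16.24   9.45]
147 [-15.95  10.64]
```

Knob gripped. I'll turn clockwise along the arc with the tool turning along.

>>> {"name": "step_arm", "arguments": {
  "steps": [
    {"tx": -0.98, "ty": -0.72, "tz": 0, "wx": 0, "wy": 0, "wz": -7, "claw": 0},
    {"tx": -2.05, "ty": -1.32, "tz": 0, "wx": 0, "wy": 0, "wz": -14, "claw": 0},
    {"tx": -3.18, "ty": -1.78, "tz": 0, "wx": 0, "wy": 0, "wz": -21, "claw": 0},
    {"tx": -4.36, "ty": -2.11, "tz": 0, "wx": 0, "wy": 0, "wz": -28, "claw": 0},
    {"tx": -5.56, "ty": -2.28, "tz": 0, "wx": 0, "wy": 0, "wz": -35, "claw": 0}
  ]
}}

```text
t: 16.35
tcp_pos: [0.604, -0.1096, 0.0922]
orientation: [1.077, 2.942, -0.005]
wrist_force: [1.8, -5.3, -1.3]
width: 0.264
finger_force: 31.4
```

>>> {"name": "step_arm", "arguments": {
  "steps": [
    {"tx": -1.22, "ty": -0.03, "tz": 0, "wx": 0, "wy": 0, "wz": -7, "claw": 0},
    {"tx": -2.44, "ty": 0.09, "tz": 0, "wx": 0, "wy": 0, "wz": -14, "claw": 0},
    {"tx": -3.63, "ty": 0.36, "tz": 0, "wx": 0, "wy": 0, "wz": -21, "claw": 0},
    {"tx": -4.78, "ty": 0.77, "tz": 0, "wx": 0, "wy": 0, "wz": -28, "claw": 0},
    {"tx": -5.87, "ty": 1.32, "tz": 0, "wx": 0, "wy": 0, "wz": -35, "claw": 0}
  ]
}}

```text
t: 16.98
tcp_pos: [0.5439, -0.0976, 0.0921]
orientation: [1.914, 2.482, -0.011]
wrist_force: [-2.2, -7.2, 1.3]
width: 0.269
finger_force: 31.7
```

Run:
```python
from h import *
s=st();p=s['tcp_pos'][:2]
c=np.array([.5956,-.008]);v=p-c;print(np.hypot(*v),np.degrees(np.arctan2(v[1],v[0])))
```

```text
16.975 [ 0.5439 -0.0976  0.0921] w 0.26940475667912767 F [-2.1621 -7.206   1.3177] 31.728780269622803 q [ 0.546   0.4927 -0.5335  1.8927  0.3414  0.8432  0.0915] yang 14.716944729683494 [ 0.0016 -0.0099 -0.9999]
0.10344737774953038 -120.01160046538841
```

>>> {"name": "step_arm", "arguments": {
  "steps": [
    {"tx": -1.0, "ty": 0.8, "tz": 0, "wx": 0, "wy": 0, "wz": -7, "claw": 0},
    {"tx": -1.85, "ty": 1.65, "tz": 0, "wx": 0, "wy": 0, "wz": -14, "claw": 0},
    {"tx": -2.65, "ty": 2.55, "tz": 0, "wx": 0, "wy": 0, "wz": -21, "claw": 0},
    {"tx": -3.35, "ty": 3.5, "tz": 0, "wx": 0, "wy": 0, "wz": -28, "claw": 0},
    {"tx": -3.9, "ty": 4.55, "tz": 0, "wx": 0, "wy": 0, "wz": -35, "claw": 0}
  ]
}}

```text
t: 17.6
tcp_pos: [0.5015, -0.0526, 0.092]
orientation: [2.575, 1.791, -0.021]
wrist_force: [-11.8, -9.1, 13.6]
width: 0.263
finger_force: 32.8
```

>>> {"name": "step_arm", "arguments": {
  "steps": [
    {"tx": -0.4, "ty": 1.14, "tz": 0, "wx": 0, "wy": 0, "wz": -7, "claw": 0},
    {"tx": -0.7, "ty": 2.32, "tz": 0, "wx": 0, "wy": 0, "wz": -14, "claw": 0},
    {"tx": -0.85, "ty": 3.53, "tz": 0, "wx": 0, "wy": 0, "wz": -21, "claw": 0},
    {"tx": -0.85, "ty": 4.75, "tz": 0, "wx": 0, "wy": 0, "wz": -28, "claw": 0},
    {"tx": -0.8, "ty": 5.5, "tz": 0, "wx": 0, "wy": 0, "wz": -32, "claw": 0}
  ]
}}

```text
t: 18.23
tcp_pos: [0.4936, 0.0076, 0.0919]
orientation: [2.97, 1.022, -0.019]
wrist_force: [-12.2, -1.6, 13.1]
width: 0.26
finger_force: 32.8
```

Run:
```python
from h import *
s=st();p=s['tcp_pos'][:2]
c=np.array([.5956,-.008]);v=p-c;print(np.hypot(*v),np.degrees(np.arctan2(v[1],v[0])))
b,e=imaging.grab_frame('top');a,d=imaging.grab_frame('side');np.savez('f9.npz',a=a,d=d,b=b,e=e)
W=cloud('side',d);v=W[...,:2]-c;r=np.hypot(v[...,0],v[...,1]);Z=W[...,2]
# sample pegs and jars on side cam: points above rim
A=np.degrees(np.arctan2(v[...,1],v[...,0]))
m=(Z>.075)&(Z<.118)&(r>.135)&(r<.17)
for lo in range(-180,180,20):
    k=m&(A>=lo)&(A<lo+20)
    if k.sum()>3:print('hi rim',lo,k.sum(),A[k].mean(),r[k].mean(),Z[k].max())
k=(Z>.083)&(Z<.1)&(r<.15)
for lo in range(-180,180,30):
    q=k&(A>=lo)&(A<lo+30)
    if q.sum()>8:print('lid',lo,q.sum(),A[q].mean(),W[q].mean(0))
```

```text
18.225 [0.4936 0.0076 0.0919] w 0.2599841815269463 F [-12.2029  -1.5858  13.0863] 32.821717858314514 q [ 0.1981  0.3756 -0.3214  2.0259  0.1716  0.777  -1.1348] yang -52.036508913631934 [-0.0114 -0.0051 -0.9999]
0.10315924583654047 171.32127669621124
hi rim -140 5 -127.67214885729018 0.13789817799699752 0.08590857554051859
hi rim 60 50 67.29879647806698 0.15111872715875607 0.11772807224439173
hi rim 100 11 107.51151169922086 0.13611093287774112 0.08619525453764625
hi rim 160 5 170.03576981920287 0.1359142495309283 0.09792443786893869
lid -150 29 -131.4875453305675 [ 0.5138 -0.1012  0.0847]
lid 90 92 106.22451353908274 [0.5645 0.0984 0.0846]
lid 150 153 163.91531863675462 [0.4902 0.022  0.0952]
```

>>> {"name": "step_arm", "arguments": {
  "steps": [
    {"tx": -0.1, "ty": 0.5, "tz": 0, "wx": 0, "wy": 0, "wz": -3, "claw": 0},
    {"tx": 0, "ty": 1.0, "tz": 0, "wx": 0, "wy": 0, "wz": -6, "claw": 0},
    {"tx": 0.05, "ty": 1.6, "tz": 0, "wx": 0, "wy": 0, "wz": -9, "claw": 0},
    {"tx": 0.05, "ty": 1.6, "tz": 0, "wx": 0, "wy": 0, "wz": -9, "claw": 0}
  ]
}}

```text
t: 18.82
tcp_pos: [0.4983, 0.0242, 0.092]
orientation: [3.038, 0.792, -0.008]
wrist_force: [-2.1, 2.0, 4.9]
width: 0.266
finger_force: 32.1
```

```bash
cat > m.py <<'E'
from h import *
s=st();p=s['tcp_pos'][:2]
c=np.array([.5956,-.008]);v=p-c;print('tcp',np.hypot(*v),np.degrees(np.arctan2(v[1],v[0])))
D=[imaging.grab_frame('side')[1] for _ in range(3)]+[];T=[imaging.grab_frame('top')[1] for _ in range(3)]
for n,L in(('side',D),('top',T)):
    W=np.concatenate([cloud(n,d) for d in L]);v=W[...,:2]-c;r=np.hypot(v[...,0],v[...,1]);Z=W[...,2];A=np.degrees(np.arctan2(v[...,1],v[...,0]))%360
    def rep(l,m,off=0):
        if m.sum()>5:print(n,l,m.sum(),A[m].mean()-off,'mid',(np.percentile(A[m],2)+np.percentile(A[m],98))/2-off,r[m].mean())
    rep('dollysample->knob',(Z>.06)&(Z<.118)&(r>.14)&(r<.162)&(A>30)&(A<90),-105.1)
    rep('springsample->knob',(Z>.06)&(Z<.112)&(r>.14)&(r<.162)&(A>250)&(A<310),105.1)
    rep('stub',(Z>.015)&(Z<.037)&(r>.165)&(r<.195)&(A>145)&(A<180))
    j1=(Z>.085)&(Z<.095)&(r>.07)&(r<.15)&(A>70)&(A<128);j2=(Z>.085)&(Z<.095)&(r>.07)&(r<.15)&(A>200)&(A<260)
    for j in(j1,j2):
        if j.sum()>20:print(n,'jar',j.sum(),W[j].mean(0),A[j].mean(),(A[j].min()+A[j].max())/2)
E
python3 m.py
```

```text
18.825 [0.4983 0.0242 0.092 ] w 0.26573080672911453 F [-2.123   1.9884  4.8542] 32.07087457180023 q [ 0.1431  0.3765 -0.2935  2.0206  0.1564  0.7703 -1.3048] yang -60.77071177167527 [-0.0046 -0.0028 -1.    ]
tcp 0.10250329065543871 161.7049868362929
side dollysample->knob 197 163.7634911984335 mid 162.97122014656463 0.14941962036094214
side stub 132 162.95068885352228 mid 163.5494998668716 0.1858054213596796
side jar 86 [0.5802 0.1013 0.0859] 98.02313582469512 97.57442149215201
side jar 91 [ 0.5157 -0.0858  0.0861] 224.0967637769296 224.06766850582497
top dollysample->knob 104 161.31376320270184 mid 161.26895426365132 0.1501642449033109
top springsample->knob 74 160.21868447597436 mid 160.54435607439453 0.1519924065558695
top jar 151 [0.5864 0.1047 0.0872] 94.50298565415031 94.84121554780535
top jar 161 [ 0.5186 -0.0853  0.0871] 225.1098485365291 225.61731932398516
```

```bash
cat > m2.py <<'E'
from h import *
c=np.array([.5956,-.008])
def jars(W,k0):
    # lid centroids and sample pegs; knob angle from each
    v=W[...,:2]-c;r=np.hypot(v[...,0],v[...,1]);Z=W[...,2];A=np.degrees(np.arctan2(v[...,1],v[...,0]))
    rel=(A-k0+180)%360-180
    P=[]
    for sgn in(1,-1):
        m=(Z>.08)&(Z<.096)&(r>.06)&(r<.15)&(abs(rel-sgn*64.8)<22);q=W[m];q=(q[:,:2].min(0)+q[:,:2].max(0))/2,q.mean(0)[:2];P.append(q)
    # sgn -1 is tray +y
    o=[]
    for i in(0,1):
        d=P[1][i]-P[0][i];o.append(np.degrees(np.arctan2(d[1],d[0]))+90);mid=(P[0][i]+P[1][i])/2-c;o.append(np.degrees(np.arctan2(mid[1],mid[0])))
    S=[rel[(Z>.06)&(Z<.118)&(r>.14)&(r<.165)&(abs(rel-s*105.1)<18)].mean()-s*105.1+k0 for s in(1,-1)]
    # dividers: right-across divider along y
    print('jars',np.array(o)%360,'samples',np.array(S)%360,np.mean(S)%360)
if __name__=='__main__':
    jars(cloud('top',np.load('top0.npz')['d']),-50.)
    jars(cloud('top',np.load('f8.npz')['e']),-50.)
    for _ in range(2):
        b,e=imaging.grab_frame('top');jars(cloud('top',e),161.)
    np.savez('f10.npz',b=b,e=e)
    st()
    # stub from colour, top0: grey dark pixels
    for f,k in(('top0.npz','a'),('f6.npz','b')):
        a=np.load(f)[k];W=ray('top',np.stack(np.meshgrid(np.arange(640),np.arange(400)),-1).reshape(-1,2),.03).reshape(400,640,3)
        v=W[...,:2]-c;r=np.hypot(v[...,0],v[...,1]);A=np.degrees(np.arctan2(v[...,1],v[...,0]))
        hsv=cv2.cvtColor(a,cv2.COLOR_RGB2HSV);m=(r>.166)&(r<.192)&(A>148)&(A<178)&(hsv[...,1]<50)
        print('stub col',m.sum(),A[m].mean(),A[m].min(),A[m].max(),r[m].mean(),np.median(hsv[(r>.2)&(r<.25)],0))
E
python3 m2.py
```

```text
jars [309.8781 310.0176 309.8262 309.2859] samples [310.1392 310.189 ] 310.1640932845368
jars [309.3668 309.3199 309.2323 309.2748] samples [nan nan] nan
jars [160.6005 160.2461 160.057  158.8034] samples [160.1701 161.5202] 160.84516552700234
jars [160.6324 160.3884 159.9014 159.6415] samples [160.1853 161.3746] 160.7799332614428
19.225 [0.4982 0.0236 0.092 ] w 0.27011767494783256 F [-3.9104  1.5409  6.9   ] 32.21114158630371 q [ 0.1442  0.3765 -0.2936  2.0206  0.1564  0.7706 -1.3037] yang -60.76919073481159 [-0.0049 -0.0028 -1.    ]
stub col 50 162.98885601376836 157.98132271215255 167.67615069440797 0.17706884740494552 [ 20.  55. 175.]
stub col 49 163.09105057094416 158.45727798563144 167.67615069440797 0.17727019111271275 [ 21.  55. 178.]m2.py:14: RuntimeWarning: Mean of empty slice.
  S=[rel[(Z>.06)&(Z<.118)&(r>.14)&(r<.165)&(abs(rel-s*105.1)<18)].mean()-s*105.1+k0 for s in(1,-1)]
  ret = ret.dtype.type(ret / rcount)
```

Top-view measures put the knob at about 160.7° and the tongue at about 163.0°. I'll turn back ~2.2°.

>>> {"name": "step_arm", "arguments": {
  "steps": [
    {"tx": -0.1, "ty": -0.2, "tz": 0, "wx": 0, "wy": 0, "wz": 1, "claw": 0},
    {"tx": -0.15, "ty": -0.38, "tz": 0, "wx": 0, "wy": 0, "wz": 2, "claw": 0},
    {"tx": -0.15, "ty": -0.38, "tz": 0, "wx": 0, "wy": 0, "wz": 2, "claw": 0},
    {"tx": -0.15, "ty": -0.38, "tz": 0, "wx": 0, "wy": 0, "wz": 2, "claw": 0}
  ]
}}

```text
t: 19.73
tcp_pos: [0.4969, 0.0197, 0.092]
orientation: [3.024, 0.846, -0.008]
wrist_force: [-2.9, 2.2, 6.7]
width: 0.262
finger_force: 32.2
```

Run:
```python
from m2 import *
for _ in range(4):
    b,e=imaging.grab_frame('top');jars(cloud('top',e),163.)
st()
```

```text
jars [163.1574 163.7798 163.0712 162.1823] samples [162.4054 163.8653] 163.13537287872623
jars [163.1521 163.8448 162.8398 160.9721] samples [162.4507 163.9115] 163.18111718787253
jars [163.1865 163.8541 163.0347 161.7299] samples [162.3685 163.8244] 163.09644648157442
jars [163.1687 163.8463 162.8332 161.5641] samples [162.4561 163.8782] 163.1671418349489
19.925 [0.4968 0.0196 0.092 ] w 0.2610690921965061 F [-2.0368  0.3319  6.399 ] 32.20086872577667 q [ 0.1573  0.3746 -0.3     2.0243  0.1599  0.7693 -1.2644] yang -58.75915999661526 [-0.0045 -0.0032 -1.    ]
```

Aligned (163.1° against 163.0°). A last check that the pegs are still in their bins, then hand in if both are there.

Run:
```python
from h import *
c=np.array([.5956,-.008]);g=np.radians(163-180);xt=np.array([np.cos(g),np.sin(g)]);yt=np.array([-xt[1],xt[0]])
ok=True
for n in('top','side'):
    W=cloud(n,imaging.grab_frame(n)[1]);v=W[...,:2]-c;X=v@xt;Y=v@yt;Z=W[...,2];r=np.hypot(X,Y)
    for l,m in(('dolly',(X>.015)&(Y>.015)),('spring',(X>.015)&(Y<-.015))):
        m=m&(r<.135)&(Z>.029)&(Z<.07);print(n,l,m.sum(),X[m].mean(),Y[m].mean(),np.percentile(Z[m],[50,95]) if m.any() else 0)
        if n=='top':ok&=m.sum()>10
s=st()
if ok and s['finger_force']>15: print(ticket.sign_off())
```

```text
top dolly 131 0.057887310914409566 0.0569166890205132 [0.0359 0.0439]
top spring 85 0.07019622848441114 -0.06716844339557032 [0.0333 0.0387]
side dolly 116 0.054882124097014845 0.05983961515716393 [0.0376 0.0414]
side spring 73 0.06548898739146557 -0.07283889033294431 [0.0342 0.0377]
20.025 [0.4968 0.0197 0.092 ] w 0.26798620204102996 F [-2.8697  1.7572  6.1127] 32.20009982585907 q [ 0.1573  0.3746 -0.3     2.0243  0.1599  0.7693 -1.2644] yang -58.75555052914991 [-0.0045 -0.0032 -1.    ]
the job is handed in; nothing more can be done
None
```

I handed the job in at 20 s: both pegs lie flat in their own compartments, and the marked jar is lined up with the tongue to within about 0.2° as measured, with its knob still gripped at 32 N.

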